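# Load the welded pipe stub into the flapped inspection box

## Robot

A 7-joint arm with a two-finger parallel gripper is mounted at the origin on the work surface. World frame = base frame: x ahead of the robot, y to its left, z up, the work surface at z = 0. Lengths are in m, angles in rad, forces in N, time in s.
With the tool pointing down it reaches from about 0.4 to 0.85 m from the base axis. Payload 10.4 kg.
Tool frame: the origin (TCP) lies midway between the tips of the shut fingers; the grasp point (between the pads) lies 19 mm behind it (robot.grasp_offset is the distance from the TCP to the grasp point, in m); z points along the fingers, y is the line along which they close (so a half turn about z gives the same grasp; the last joint's range is limited). The gripper opens to 87 mm and grips with 3 to 60 N. Pads are 19 mm wide; open, the fingers measure 117 mm over their backs; the gripper's body (75 mm by 190 mm) begins 51 mm behind the grasp point.
Start: joints at [-1.282, 0.332, -0.065, 1.46, 0.022, 1.35, -0.088], TCP at [0.192, 0.595, 0.196] pointing down, gripper open.
Joint ranges: [-2.6, 2.6], [-0.5, 2.12], [-1.47, 1.34], [0.16, 2.42], [-1.27, 4.41], [0.06, 2.06], [-2.6, 2.6]. Speed limits (rad/s): [2.22, 2.22, 2.79, 2.79, 3.14, 3.14, 3.14].

## Interface

Orientations are given as [roll, pitch, yaw] about the fixed x, y, z axes, in that order (R = Rz(yaw) Ry(pitch) Rx(roll)).
In Python, from workcell import robot gives the robot as it stands.
- The arm moves only by the tool jog_arm, never from a script. Its argument "deltas" is a list that holds one entry, the list of rows, each a list of 7 numbers: the shift along the tool's x, y, z normalised to -1 to 1, where 1 is 150 mm, then the turn, a rotation vector about the tool's x, y, z normalised to -1 to 1, where 1 is 360 degrees, then the closure, from 0 (fully open) to 1 (shut). In form: [[[tx, ty, tz, wx, wy, wz, fingers], ...]]. A call has 1 to 12 rows; each row is the pose to reach, as a shift and turn from the pose commanded when the call began, along the tool's axes at that moment, turning the shorter way round; what a row does not reach only later rows make up. A row lasts 1/8 s, in which the tool goes at most 62.5 mm and 10.7 degrees, less where a joint would pass 70% of its speed; a pose out of reach is approached as far as the arm can. A call with a number of a shift or a turn outside -1 to 1 is refused whole. A call with a gripper value outside its range is refused whole. The fingers move at their own pace and stop on an object; "grip_force" is the grip in N (left out, the last holds). Time passes only in rows, so rows that repeat a pose let the fingers close. It gives the time, the measured TCP pose, the force, the opening and the grip force at its end, in the units of the state.
- robot.get_obs(): the state, without advancing time (a new reading comes with each control period).
- robot.capture(name): name is "scene" or "top" or "wrist"; returns the picture (420x560x3 uint8, red, green, blue); there is no depth.
- robot.camera_info(name): a dict with "camera_matrix" (3x3 intrinsics, pixels), "extrinsics" (4x4, takes a point from camera to world coordinates); the wrist camera has in their place "hand_eye" (4x4, takes a point from camera to tool coordinates, whose origin is the TCP and whose axes are the flange's). Camera axes: x right, y down, z forward; pixel columns grow to the right and rows downward; lengths in m; the calibration is good to about 2 mm. A picture is of the moment at which its call begins: read the wrist's pose just before it. camera_info takes no time and is no camera call.
- robot.sign_off(): hands the job in; it is judged then, once.
The state is a dict: "t": time; "q": joint angles; "qvel": joint speeds; "effort": joint torques, N m; "ee_pos": TCP position; "tool_rot": TCP orientation; "force": force on the tool from outside, world axes, zero at the start; "torque": the same for the moment, N m; "grip_width": finger opening in m; "grip_force": force on a finger pad.
Only numpy, scipy, OpenCV 4.12 (cv2) and the standard library are available. Lean on these libraries where they do the work, as an engineer would, in place of code of your own. Each camera call takes 0.05 s, during which the arm holds its last target. There are 200 camera calls.

## Task

Put the tall round welded pipe stub into the inspection box: keep hold of it while its lower end pushes the sprung dust flap open, lower it down to the floor of the well rather than dropping it, and leave it standing there upright with the flap resting against it.

Things in the scene. Friction and masses are not known exactly. Their poses are not given: they have to be found in the camera images.
- stub: Round steel pipe stub standing on the bench: 42 mm outside diameter, 150 mm tall, 0.45 kg, thin weld bead (2.5 mm proud) 62 mm up; grip it above that. Origin: centre of its lower end, z up the pipe; yaw means nothing. Wrong pieces near it, centres 100 mm or more off: a 40 mm square tube as tall, a wide stub 64 by 55 mm tall. What lies on the bench between is at most 165 mm tall.
- inspection_box: Grey steel box fixed to the bench, 150 (x) by 130 (y) by 95 mm high; in the middle of its top a rectangular well, 80 (x) by 72 mm (y), covered by the flap. Origin: centre of the box's underside, straight below the well's centre; z up. The well's floor is 10 mm above the origin, its rim 95 mm, so the stub stands 65 mm proud of the rim when in.
- flap (a joint): Aluminium dust flap over the well, 77 by 68 mm, 3 mm thick, flush with the rim, hinged at the well's edge on the box's +x side (steel hinge rod). Swings down into the well: 0 rad shut, 1.5 hanging down. A spring shuts it, 0.06 N m shut to 0.105 N m open: pushing the stub in centrally takes about 3 to 5 N, and the stub standing there holds it open at about 1.3 rad.
Mind the look-alikes: they are no part of the job. What is shaped like the stub but turquoise or yellow is not meant. What is shaped like the inspection_box but pink is not meant.

How it is judged:
On the way:
1. the stub, held in the gripper, pushes the flap open (value of joint flap above 0.4 rad and contact force between the fingers and stub above 0.5 N and contact force between stub and inspection_box above 0.1 N), for 0.1 s.
At the end, for the whole second after the job is handed in: The stub stands at rest in the well of the inspection box, its lower end on the floor (within 8 mm of it) and within 35 mm of the well's centre, upright within 10 degrees, with the flap pushed more than 0.8 rad open by it (horizontal distance between stub and inspection_box below 0.035 m and z of stub in the frame of inspection_box below 0.018 m and angle between stub's own z axis and vertical below 0.17 rad and value of joint flap above 0.8 rad and linear speed of stub below 0.02 m/s); the robot touches nothing.
It fails at once if the stub is dropped into the well (falls faster than 0.7 m/s in it) (horizontal distance between stub and inspection_box below 0.04 m and z of stub in the frame of inspection_box below 0.085 m and linear speed of stub above 0.7 m/s).
It also fails if it takes over 42 s, if anything falls off the work surface, if the arm or the gripper's body presses on something with over 40 N, if the wrist force passes 120 N, or if a joint passes its speed limit or range.

## Working session

There is one attempt and no reset: what is moved stays moved. The work goes in short steps, Python scripts to look and compute and a tool call to move; the robot and the scene stay as the last step left them, time stands still between calls to the robot, and variables do not carry over. Pictures are saved under pics/ and viewed, at most 10 in all, crops included, and the job is handed in when it is done.

Besides the shell and the picture viewer there is one more tool, called after "Request:" as name(argument=value, ...), one argument or row to a line, values as JSON. jog_arm: Moves the arm, as the interface text tells. Its arguments: {"type":"object","properties":{"deltas":{"type":"array"},"grip_force":{"type":"number"}},"required":["deltas"]}

```bash
mkdir -p pics
python3 - <<'E'
from workcell import robot
import cv2,numpy as np
a=robot.capture("scene");b=robot.capture("top")
for n,i in(("scene",a),("top",b)):
    cv2.imwrite(f"pics/{n}0.png",i[:,:,::-1])
    c=robot.camera_info(n);print(n,np.round(c["camera_matrix"],1).tolist(),np.round(c["extrinsics"],3).tolist())
print(np.round(robot.camera_info("wrist")["hand_eye"],3).tolist())
o=robot.get_obs();print(o)
E
```

```text
scene [[390.6, 0.0, 276.5], [0.0, 390.6, 209.5], [0.0, 0.0, 1.0]] [[0.498, 0.634, -0.591, 1.133], [0.867, -0.378, 0.325, -0.281], [-0.018, -0.675, -0.738, 0.823], [0.0, 0.0, 0.0, 1.0]]
top [[418.3, 0.0, 277.4], [0.0, 418.3, 212.6], [0.0, 0.0, 1.0]] [[-0.018, -0.982, 0.191, 0.322], [-1.0, 0.016, -0.013, 0.068], [0.01, -0.191, -0.982, 1.166], [0.0, 0.0, 0.0, 1.0]]
[[0.001, -0.958, -0.288, 0.079], [1.0, 0.001, 0.0, -0.0], [0.0, -0.288, 0.958, -0.189], [0.0, 0.0, 0.0, 1.0]]
{'t': 0.1, 'q': array([-1.28160779,  0.33278013, -0.06473545,  1.46086147,  0.02158422,
        1.34986979, -0.08850688]), 'qvel': array([-0.00198382, -0.00124584, -0.00088153, -0.00179399, -0.00032743,
        0.00070782,  0.00217168]), 'effort': array([ 9.06011155e-04, -6.24545360e+01,  2.42499949e-02, -3.90716815e+01,
       -6.14117878e-02,  3.65326053e-02,  7.01124850e-05]), 'ee_pos': array([0.19158988, 0.59452014, 0.19544944]), 'tool_rot': array([-3.14036890e+00,  2.79612884e-05,  2.82984661e+00]), 'force': array([ 0.24122458, -0.47830454, -0.24972435]), 'torque': array([-0.00283619, -0.03256587,  0.00220331]), 'grip_force': 0.0, 'grip_width': 0.08725869484533445}
```

View pics/scene0.png

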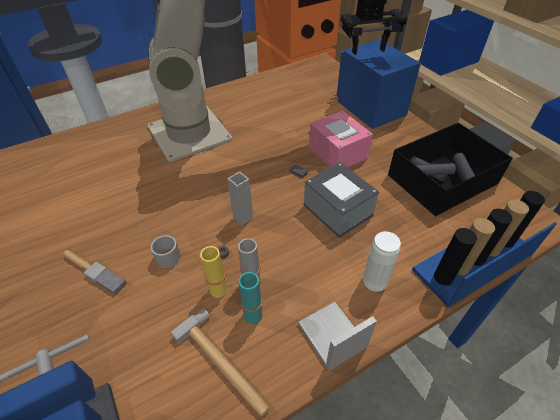

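View pics/top0.png

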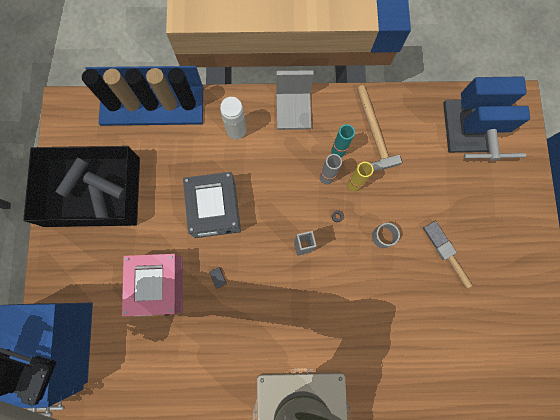

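Candidates for the stub in the top picture are grey round (333,162), teal (345,133), yellow (363,172), grey square (306,240) and grey wide (387,234). The round, tall grey one fits. For the box, grey (212,204) fits and pink (152,285) does not. In the scene picture the stub's top is at (248,245) and the box's flap at (341,187). I'll confirm with an enlarged crop.

Run:
```python
import cv2,numpy as np
t=cv2.imread("pics/top0.png");s=cv2.imread("pics/scene0.png")
f=lambda i,x,y,w,h,k:cv2.resize(i[y:y+h,x:x+w],None,fx=k,fy=k,interpolation=cv2.INTER_CUBIC)
A=f(t,310,110,80,100,4);B=f(t,175,160,80,100,4);C=f(s,190,220,80,110,4)[:400];
cv2.imwrite("pics/crop0.png",np.hstack([A[:, :320],B,])) 
D=f(s,295,150,90,90,4);
top=np.hstack([f(t,310,110,80,75,5),f(t,175,165,80,75,5)])
bot=np.hstack([f(s,200,225,80,75,5)[:225],f(s,300,160,80,75,5)[:225]])
cv2.imwrite("pics/crop0.png",np.vstack([top,bot]))
```

```text
(no output)
```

View pics/crop0.png

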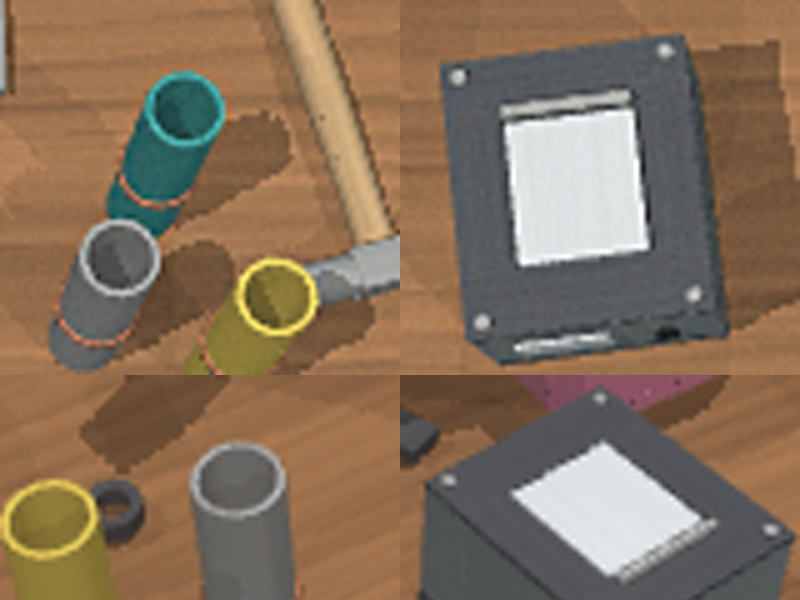

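The crop confirms it. The stub is the grey round pipe with the orange weld bead, and the box is dark grey with the hinge rod at its upper edge (+x) in the top view. Next I'll triangulate.

```bash
cat > h.py <<'E'
from workcell import robot
import numpy as np
def ray(n,p):
    c=robot.camera_info(n);E=np.array(c["extrinsics"])
    d=E[:3,:3]@np.linalg.solve(c["camera_matrix"],[*p,1]);return E[:3,3],d/np.linalg.norm(d)
def tri(rays):
    A=sum(np.eye(3)-np.outer(d,d) for o,d in rays);b=sum((np.eye(3)-np.outer(d,d))@o for o,d in rays)
    x=np.linalg.solve(A,b);return x,[np.linalg.norm(np.cross(x-o,d)) for o,d in rays]
def onz(n,p,z):
    o,d=ray(n,p);return o+d*(z-o[2])/d[2]
E
python3 - <<'E'
from h import *
T=lambda x,y:(310+x/5-.4,110+y/5-.4)
B=lambda x,y:(175+(x-400)/5-.4,165+y/5-.4)
S=lambda x,y:(200+x/5-.4,225+(y-375)/5-.4)
R=lambda x,y:(300+(x-400)/5-.4,160+(y-375)/5-.4)
def p(n,a,b):
    x,e=tri([ray("top",a),ray("scene",b)]);print(n,x.round(4),np.round(e,4))
p("stub",T(120,258),S(238,480)); p("yellow",T(277,297),S(51,519))
print("teal@.15",onz("top",T(185,109),.15).round(3))
p("bolt++",B(458,77),R(772,530));p("bolt-+",B(482,322),R(600,398));p("bolt--",B(694,294),R(449,480))
p("f++",B(505,122),R(705,522));p("f+-",B(632,108),R(610,577));p("f--",B(650,247),R(512,493));p("f-+",B(518,266),R(604,443))
for n,q in(("++",(458,77)),("+-",(666,50)),("--",(694,294)),("-+",(482,322))):print(n,onz("top",B(*q),.095).round(4))
# tops of square, wide, bottle, etc
for n,q,z in(("square",(306,240),.15),("wide",(387,234),.055),("bottle",(231,104),.16)):print(n,onz("top",q,z).round(3))
E
```

```text
stub [ 0.6508 -0.0906  0.1475] [0.0001 0.0001]
yellow [ 0.6289 -0.1692  0.1481] [0.0001 0.0001]
teal@.15 [ 0.73  -0.127  0.15 ]
bolt++ [0.6219 0.2937 0.0944] [0.0001 0.0001]
bolt-+ [0.4906 0.2782 0.0949] [0. 0.]
bolt-- [0.5034 0.1687 0.0952] [0.0001 0.0001]
f++ [0.5976 0.2689 0.0922] [0. 0.]
f+- [0.6043 0.2021 0.0919] [0. 0.]
f-- [0.5288 0.192  0.0948] [0.0003 0.0003]
f-+ [0.52   0.2603 0.0922] [0.0004 0.0004]
++ [0.6218 0.2937 0.095 ]
+- [0.6349 0.1839 0.095 ]
-- [0.5034 0.1688 0.095 ]
-+ [0.4906 0.2782 0.095 ]
square [ 0.45  -0.014  0.15 ]
wide [ 0.475 -0.24   0.055]
bottle [0.805 0.17  0.16 ]
```

Box centre is (0.563, 0.231) with yaw 0.118, and bolts and flap agree at z about 0.095. The stub is at (0.651, -0.091) with its top at 0.148. The neighbours are yellow at 82 mm (-105°) and teal at 87 mm (-24°). I'll set the finger line at about 15° world, which clears both and lies nearly along the box's x.

Request:
jog_arm(
  deltas=[
    [[0, 0, -0.4, 0, 0, 0, 0], [-0.2, -0.15, -0.7, 0, 0, 0.03, 0.25], [-0.5, -0.4, -0.7, 0, 0, 0.06, 0.25], [-0.8, -0.6, -0.7, 0, 0, 0.09, 0.25], [-1, -0.8, -0.7, 0, 0, 0.12, 0.25], [-1, -0.8, -0.7, 0, 0, 0.158, 0.25], [-1, -0.8, -0.7, 0, 0, 0.158, 0.25], [-1, -0.8, -0.7, 0, 0, 0.158, 0.25]],
  ],
  grip_force=25,
)

```text
t: 1.1
ee_pos: [0.2976, 0.4345, 0.3009]
tool_rot: [-3.141, 0.0, 1.838]
force: [-0.8, -0.1, 1.0]
grip_width: 0.065
grip_force: 0.0
```

```bash
cat >> h.py <<'E'
from scipy.spatial.transform import Rotation as Ro
def to(p,yaw_y=None):
    """normalised tool shift/turn to world TCP p with the finger line at yaw_y deg"""
    o=robot.get_obs();R=Ro.from_euler("xyz",o["tool_rot"]).as_matrix()
    t=R.T@(np.array(p)-o["ee_pos"])/.15
    w=""
    if yaw_y is not None:
        ps=np.radians(yaw_y+90);w=(Ro.from_matrix(R).inv()*Ro.from_euler("xyz",[np.pi,0,ps])).as_rotvec()/(2*np.pi);w=w.round(4)
    print("t",round(o["t"],2),"ee",o["ee_pos"].round(4),"rot",o["tool_rot"].round(3),"F",o["force"].round(1),"w",o["grip_width"],"gf",o["grip_force"]);print("shift",t.round(3),"turn",w)
E
python3 -c "
from h import *
to([.651,-.091,.29],15)"
```

```text
t 1.1 ee [0.2976 0.4345 0.3009] rot [-3.141  0.     1.838] F [-0.8 -0.1  1. ] w 0.06496520721583225 gf 0.0
shift [-4.     1.349  0.073] turn [-0.0001  0.      0.0008]
```

Request:
jog_arm(
  deltas=[
    [[-0.35, 0.12, 0, 0, 0, 0, 0.25], [-0.7, 0.24, 0, 0, 0, 0, 0.25], [-1, 0.34, 0, 0, 0, 0, 0.25]],
  ],
)

```text
t: 1.48
ee_pos: [0.3873, 0.3015, 0.301]
tool_rot: [-3.142, 0.0, 1.838]
force: [-0.5, -0.2, 1.2]
grip_width: 0.0655
grip_force: 0.0
```

Request:
jog_arm(
  deltas=[
    [[-0.35, 0.12, 0, 0, 0, 0, 0.25], [-0.7, 0.24, 0, 0, 0, 0, 0.25], [-1, 0.34, 0, 0, 0, 0, 0.25]],
  ],
)

```text
t: 1.85
ee_pos: [0.4759, 0.1701, 0.3011]
tool_rot: [3.141, 0.0, 1.838]
force: [-0.6, 0.7, -0.8]
grip_width: 0.0653
grip_force: 0.0
```

Request:
jog_arm(
  deltas=[
    [[-0.35, 0.12, 0, 0, 0, 0, 0.25], [-0.7, 0.24, 0, 0, 0, 0, 0.25], [-1, 0.34, 0, 0, 0, 0, 0.25], [-1, 0.34, 0, 0, 0, 0, 0.25], [-1, 0.34, 0, 0, 0, 0, 0.25]],
  ],
)

```text
t: 2.48
ee_pos: [0.5635, 0.0414, 0.3008]
tool_rot: [-3.141, -0.0, 1.839]
force: [0.9, 0.3, -0.1]
grip_width: 0.0653
grip_force: 0.0
```

Run:
```python
from h import *
import cv2
to([.651,-.091,.29],15)
i=robot.capture("wrist");cv2.imwrite("pics/w1.png",i[:,:,::-1])
c=robot.camera_info("wrist");o=robot.get_obs();R=Ro.from_euler("xyz",o["tool_rot"]).as_matrix()
H=np.array(c["hand_eye"]);T=np.eye(4);T[:3,:3]=R;T[:3,3]=o["ee_pos"];E=T@H
for p in([.651,-.091,.148],[.629,-.169,.148],[.73,-.127,.148]):
    q=np.array(c["camera_matrix"])@(np.linalg.inv(E)@[*p,1])[:3];print((q[:2]/q[2]).round(1))
```

```text
t 2.48 ee [0.5635 0.0414 0.3008] rot [-3.141 -0.     1.839] F [ 0.9  0.3 -0.1] w 0.06534687109931152 gf 0.0
shift [-1.006  0.329  0.071] turn [-0.0001 -0.0001  0.0009]
[315.3 300.1]
[282.1 345. ]
[363.9 336.6]
```

View pics/w1.png

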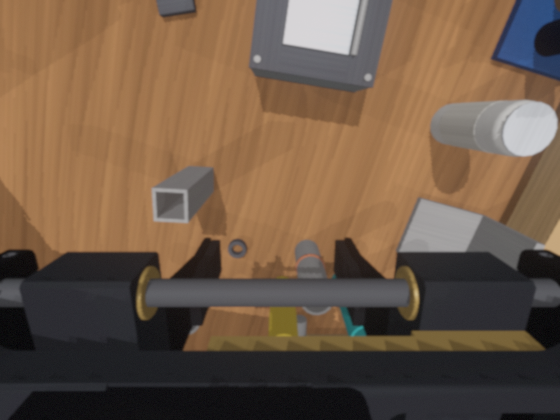

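The wrist view shows the stub's top near (316,300) and the prediction was (315,300), so they agree. The yellow and teal pieces also fit. I'll move above it and then descend.

Request:
jog_arm(
  deltas=[
    [[-0.35, 0.11, 0, 0, 0, 0, 0.25], [-0.7, 0.22, 0, 0, 0, 0, 0.25], [-1, 0.33, 0, 0, 0, 0, 0.25], [-1, 0.33, 0, 0, 0, 0, 0.25], [-1, 0.33, 0, 0, 0, 0, 0.25]],
  ],
)

```text
t: 3.15
ee_pos: [0.6508, -0.0892, 0.301]
tool_rot: [-3.142, -0.001, 1.839]
force: [0.5, -0.2, 0.3]
grip_width: 0.0651
grip_force: 0.0
```

```bash
python3 -c "
from h import *
to([.651,-.091,.106],15)"
```

```text
t 3.15 ee [ 0.6508 -0.0892  0.301 ] rot [-3.142e+00 -1.000e-03  1.839e+00] F [ 0.5 -0.2  0.3] w 0.06511869715004674 gf 0.0
shift [-0.014 -0.002  1.3  ] turn [-0.     -0.0002  0.001 ]
```

Request:
jog_arm(
  deltas=[
    [[-0.012, 0, 0.3, 0, 0, 0, 0.25], [-0.012, 0, 0.6, 0, 0, 0, 0.25], [-0.012, 0, 0.8, 0, 0, 0, 0.25], [-0.012, 0, 0.95, 0, 0, 0, 0.25], [-0.012, 0, 0.95, 0, 0, 0, 0.25]],
  ],
)

```text
t: 3.78
ee_pos: [0.6503, -0.0898, 0.1576]
tool_rot: [-3.14, -0.002, 1.84]
force: [0.2, 0.7, -0.0]
grip_width: 0.0654
grip_force: 0.0
```

Request:
jog_arm(
  deltas=[
    [[0, 0, 0.15, 0, 0, 0, 0.25], [0, 0, 0.25, 0, 0, 0, 0.25], [0, 0, 0.35, 0, 0, 0, 0.25], [0, 0, 0.35, 0, 0, 0, 0.25], [0, 0, 0.35, 0, 0, 0, 0.35], [0, 0, 0.35, 0, 0, 0, 0.42], [0, 0, 0.35, 0, 0, 0, 0.5], [0, 0, 0.35, 0, 0, 0, 0.7], [0, 0, 0.35, 0, 0, 0, 0.7], [0, 0, 0.35, 0, 0, 0, 0.7]],
  ],
  grip_force=25,
)

```text
t: 5.03
ee_pos: [0.6516, -0.0926, 0.1063]
tool_rot: [3.141, 0.0, 1.837]
force: [0.7, -0.0, 2.1]
grip_width: 0.041
grip_force: 25.0
```

```bash
python3 -c "
from h import *
to([.651,-.091,.3],15)"
```

```text
t 5.03 ee [ 0.6516 -0.0926  0.1063] rot [3.141 0.    1.837] F [ 0.7 -0.   2.1] w 0.04102744439931955 gf 25.000243401154876
shift [ 0.011 -0.    -1.291] turn [0.0001 0.     0.0007]
```

Request:
jog_arm(
  deltas=[
    [[0, 0, -0.1, 0, 0, 0, 0.7], [0, 0, -0.3, 0, 0, 0, 0.7], [0, 0, -0.6, 0, 0, 0, 0.7], [0, 0, -0.85, 0, 0, 0, 0.7], [0, 0, -1, 0, 0, 0, 0.7]],
  ],
  grip_force=45,
)

```text
t: 5.65
ee_pos: [0.6515, -0.093, 0.2588]
tool_rot: [3.14, 0.001, 1.837]
force: [0.5, -0.2, -4.6]
grip_width: 0.0405
grip_force: 45.0
```

Request:
jog_arm(
  deltas=[
    [[0, 0, -0.15, 0, 0, 0, 0.7], [0, 0, -0.3, 0, 0, 0, 0.7], [0, 0, -0.3, 0, 0, 0, 0.7]],
  ],
)

```text
t: 6.02
ee_pos: [0.6518, -0.0931, 0.303]
tool_rot: [3.139, 0.001, 1.837]
force: [-0.1, -0.6, -4.5]
grip_width: 0.0403
grip_force: 45.0
```

```bash
python3 -c "
from h import *
to([.563,.231,.3],15)"
```

```text
t 6.03 ee [ 0.6518 -0.0931  0.303 ] rot [3.139e+00 1.000e-03 1.837e+00] F [-0.1 -0.6 -4.5] w 0.04026405788958575 gf 44.9953384604305
shift [ 2.241 -0.003  0.018] turn [0.0004 0.0002 0.0006]
```

Request:
jog_arm(
  deltas=[
    [[0.15, 0, 0, 0, 0, 0, 0.7], [0.4, 0, 0, 0, 0, 0, 0.7], [0.7, 0, 0, 0, 0, 0, 0.7], [1, 0, 0, 0, 0, 0, 0.7]],
  ],
)

```text
t: 6.52
ee_pos: [0.6108, 0.0533, 0.2998]
tool_rot: [-3.14, -0.0, 1.837]
force: [1.2, -0.1, -5.2]
grip_width: 0.0408
grip_force: 45.0
```

Request:
jog_arm(
  deltas=[
    [[0.3, 0, 0, 0, 0, 0, 0.7], [0.6, 0, 0, 0, 0, 0, 0.7], [0.85, 0, 0, 0, 0, 0, 0.7], [1, 0, 0, 0, 0, 0, 0.7], [1, 0, 0, 0, 0, 0, 0.7]],
  ],
)

```text
t: 7.15
ee_pos: [0.5711, 0.1991, 0.2997]
tool_rot: [-3.139, -0.0, 1.841]
force: [0.3, -0.5, -5.2]
grip_width: 0.0403
grip_force: 45.0
```

```bash
python3 -c "
from h import *
to([.558,.2304,.225],15)"
```

```text
t 7.15 ee [0.5711 0.1991 0.2997] rot [-3.139 -0.     1.841] F [ 0.3 -0.5 -5.2] w 0.040299723973080175 gf 44.99616203829646
shift [ 0.224 -0.027  0.498] turn [-0.0004 -0.0001  0.0013]
```

Request:
jog_arm(
  deltas=[
    [[0.12, -0.015, 0, 0, 0, 0, 0.7], [0.222, -0.027, 0, 0, 0, 0, 0.7], [0.222, -0.027, 0.2, 0, 0, 0, 0.7], [0.222, -0.027, 0.4, 0, 0, 0, 0.7], [0.222, -0.027, 0.5, 0, 0, 0, 0.7], [0.222, -0.027, 0.5, 0, 0, 0, 0.7]],
  ],
)

```text
t: 7.9
ee_pos: [0.5592, 0.228, 0.2255]
tool_rot: [-3.14, 0.0, 1.837]
force: [-0.1, 0.1, -4.0]
grip_width: 0.0404
grip_force: 45.0
```

Run:
```python
from h import *
import cv2
to([.558,.2304,.116],15)
f=lambda n,x,y:cv2.resize(robot.capture(n)[y:y+120,x:x+120,::-1],None,fx=3.3,fy=3.3,interpolation=cv2.INTER_CUBIC)
cv2.imwrite("pics/c2.png",np.hstack([f("scene",280,90),f("top",150,130)]))
```

```text
t 7.9 ee [0.5592 0.228  0.2255] rot [-3.14   0.     1.837] F [-0.1  0.1 -4. ] w 0.04038224563291821 gf 44.995662309229374
shift [ 0.018 -0.003  0.73 ] turn [-0.0002  0.      0.0007]
```

View pics/c2.png

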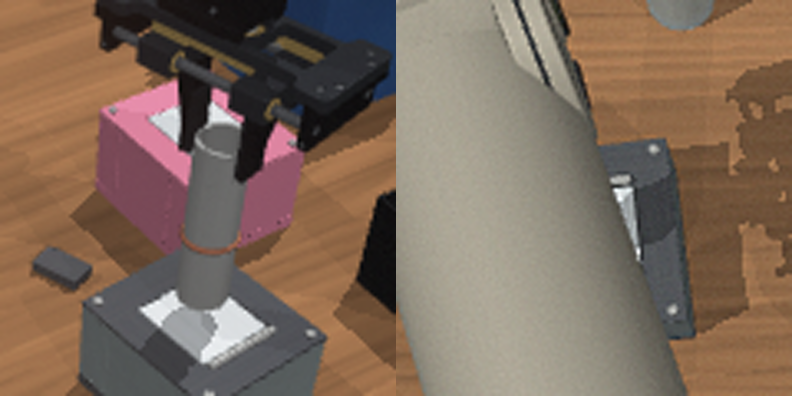

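The scene crop shows the stub upright in the fingers over the white flap, with its lower end near crop (205,300) and the hinge at (240,345). I'll lower it steadily while holding.

Request:
jog_arm(
  deltas=[
    [[0.015, 0, 0.08, 0, 0, 0, 0.7], [0.015, 0, 0.16, 0, 0, 0, 0.7], [0.015, 0, 0.22, 0, 0, 0, 0.7], [0.015, 0, 0.28, 0, 0, 0, 0.7], [0.015, 0, 0.34, 0, 0, 0, 0.7], [0.015, 0, 0.4, 0, 0, 0, 0.7], [0.015, 0, 0.44, 0, 0, 0, 0.7]],
  ],
)

```text
t: 8.88
ee_pos: [0.5588, 0.2299, 0.1592]
tool_rot: [-3.141, 0.0, 1.837]
force: [-1.8, -0.6, -2.5]
grip_width: 0.0409
grip_force: 45.0
```

Request:
jog_arm(
  deltas=[
    [[0, 0, 0.06, 0, 0, 0, 0.7], [0, 0, 0.12, 0, 0, 0, 0.7], [0, 0, 0.18, 0, 0, 0, 0.7], [0, 0, 0.22, 0, 0, 0, 0.7], [0, 0, 0.24, 0, 0, 0, 0.7], [0, 0, 0.24, 0, 0, 0, 0.7]],
  ],
)

```text
t: 9.62
ee_pos: [0.5589, 0.2299, 0.1238]
tool_rot: [-3.141, 0.0, 1.837]
force: [-0.8, 0.0, -4.4]
grip_width: 0.0404
grip_force: 45.0
```

```bash
python3 -c "
from h import *
to([.558,.2304,.116],15)"
```

```text
t 9.62 ee [0.5589 0.2299 0.1238] rot [-3.141  0.     1.837] F [-0.8  0.  -4.4] w 0.04043151424493817 gf 44.99731091782451
shift [ 0.005 -0.005  0.052] turn [-0.0001  0.      0.0007]
```

Flap pushed open (side force -x), no jam. The last 7–8 mm go down in small steps.

Request:
jog_arm(
  deltas=[
    [[0, 0, 0.015, 0, 0, 0, 0.7], [0, 0, 0.03, 0, 0, 0, 0.7], [0, 0, 0.042, 0, 0, 0, 0.7], [0, 0, 0.042, 0, 0, 0, 0.7]],
  ],
)

```text
t: 10.12
ee_pos: [0.5591, 0.23, 0.1177]
tool_rot: [-3.141, -0.0, 1.837]
force: [-1.8, 1.2, -4.5]
grip_width: 0.0403
grip_force: 45.0
```

Request:
jog_arm(
  deltas=[
    [[0, 0, 0.006, 0, 0, 0, 0.7], [0, 0, 0.01, 0, 0, 0, 0.7], [0, 0, 0.01, 0, 0, 0, 0.7]],
  ],
)

```text
t: 10.5
ee_pos: [0.5592, 0.23, 0.1164]
tool_rot: [3.142, -0.0, 1.837]
force: [-1.1, 0.5, -4.0]
grip_width: 0.0408
grip_force: 45.0
```

Request:
jog_arm(
  deltas=[
    [[0, 0, 0.006, 0, 0, 0, 0.7], [0, 0, 0.012, 0, 0, 0, 0.7], [0, 0, 0.012, 0, 0, 0, 0.7]],
  ],
)

```text
t: 10.88
ee_pos: [0.5596, 0.2303, 0.1162]
tool_rot: [3.14, -0.001, 1.837]
force: [-6.1, -1.1, 10.9]
grip_width: 0.0405
grip_force: 45.0
```

The stub is on the floor: the force jumped to +11 N at the expected height. I'll relax it a little, open slowly and check.

Request:
jog_arm(
  deltas=[
    [[0, 0, -0.008, 0, 0, 0, 0.7], [0, 0, -0.008, 0, 0, 0, 0.7], [0, 0, -0.008, 0, 0, 0, 0.48], [0, 0, -0.008, 0, 0, 0, 0.44], [0, 0, -0.008, 0, 0, 0, 0.4], [0, 0, -0.008, 0, 0, 0, 0.35], [0, 0, -0.008, 0, 0, 0, 0.3], [0, 0, -0.008, 0, 0, 0, 0.2], [0, 0, -0.008, 0, 0, 0, 0.2]],
  ],
  grip_force=10,
)

```text
t: 12.0
ee_pos: [0.5592, 0.23, 0.1157]
tool_rot: [3.142, -0.0, 1.837]
force: [-0.4, 0.8, 1.0]
grip_width: 0.0679
grip_force: 0.0
```

Request:
jog_arm(
  deltas=[
    [[0, 0, -0.1, 0, 0, 0, 0.2], [0, 0, -0.25, 0, 0, 0, 0.2], [0, 0, -0.5, 0, 0, 0, 0.2], [0, 0, -0.75, 0, 0, 0, 0.2], [0, 0, -1, 0, 0, 0, 0.2], [0, 0, -1, 0, 0, 0, 0.2]],
  ],
)

```text
t: 12.75
ee_pos: [0.5607, 0.2303, 0.27]
tool_rot: [3.136, -0.002, 1.837]
force: [-0.4, 0.3, 0.4]
grip_width: 0.0697
grip_force: 0.0
```

Run:
```python
from h import *
import cv2
to([.558,.2304,.3],15)
i=robot.capture("scene")[130:240,280:400,::-1]
cv2.imwrite("pics/c3.png",cv2.resize(i,None,fx=5,fy=5,interpolation=cv2.INTER_CUBIC))
c=robot.camera_info("scene")
for p in([.5585,.2302,.16],[.5585,.2302,.095]):
    q=np.array(c["camera_matrix"])@(np.linalg.inv(c["extrinsics"])@[*p,1])[:3];print(((q[:2]/q[2]-[280,130])*5).round(0))
```

```text
t 12.75 ee [0.5607 0.2303 0.27  ] rot [ 3.136e+00 -2.000e-03  1.837e+00] F [-0.4  0.3  0.4] w 0.06967225244282349 gf 0.0
shift [ 0.006 -0.016 -0.2  ] turn [ 0.001  -0.0003  0.0007]
[313. 181.]
[300. 273.]
```

View pics/c3.png

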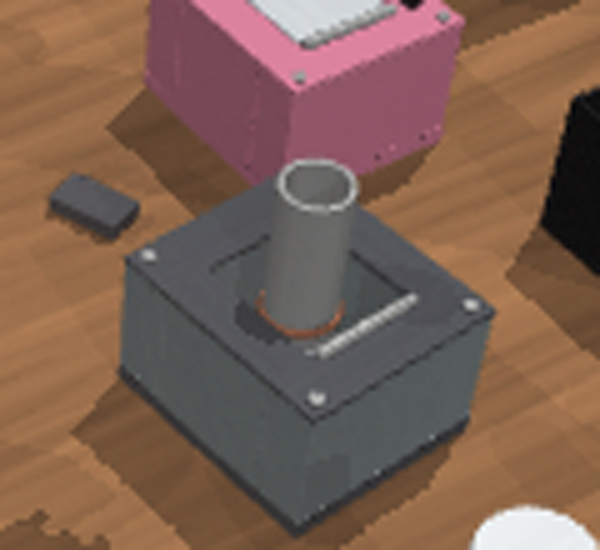

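The stub stands upright in the well with its top at (317,186) against a predicted (313,181). The flap is down and the gripper is clear, so I'm handing in.

```bash
python3 -c "
from workcell import robot
print(robot.sign_off())"
```

```text
the job is handed in; nothing more can be done
None
```

The stub was lowered in the grip through the flap onto the well floor, stood upright there in the last picture with the gripper clear, and the job was handed in at about 13 s; the judge's verdict was not shown.

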